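# Load the fill-height calibration jars into the gravity feeder

## Task

Queue the four calibration jars with coloured caps in the sloped feeder lane for a fill-height run: standing upright in order of height, the shortest resting against the stop at the low end and each taller one run down until it rests against the jar before it, the tallest last. Keep the jars upright all the way, and leave the white-capped sample jar and the glue stick standing where they are.

Things in the scene. Friction and masses are not known exactly. Their poses are not given: they have to be found in the camera images.
- feeder: fixed gravity-feed rack: blue base 96 x 262 mm with a white-floored aluminium lane sloping down 10 degrees along the rack's -y axis to a steel stop. Lane 250 mm long, 58 mm wide inside; flared rails end 18 mm above its floor, 78 mm over the outside. Slippery: a jar let go runs down by itself to the stop or the jar before it. Origin: centre of underside; z up, y level, from stop end to upper end
- lane (a point): foot of the stop: middle of the lane floor at the face of the stop plate, 32 mm above the desk. Axes: y uphill along the lane floor, x across, z normal to the floor (10 degrees from vertical). The floor is z = 0 from y = 0 to 250 mm; stop plate at y = 0, 43 mm high. Packed jars stand 50 mm apart (cap against body), the first 26 mm from the stop
- jar_yellow: round calibration jar of cured resin with a ribbed yellow screw cap, 40 mm high in all; jar body 48 mm across, cap 52 mm across and 15 mm high (grip here), cap cannot come off. Origin: centre of its underside, z up through the cap. Under 0.25 kg
- jar_green: round calibration jar of cured resin with a ribbed green screw cap, 55 mm high in all; jar body 48 mm across, cap 52 mm across and 15 mm high (grip here), cap cannot come off. Origin: centre of its underside, z up through the cap. Under 0.25 kg
- jar_blue: round calibration jar of cured resin with a ribbed blue screw cap, 70 mm high in all; jar body 48 mm across, cap 52 mm across and 15 mm high (grip here), cap cannot come off. Origin: centre of its underside, z up through the cap. Under 0.25 kg
- jar_red: round calibration jar of cured resin with a ribbed red screw cap, 85 mm high in all; jar body 48 mm across, cap 52 mm across and 15 mm high (grip here), cap cannot come off. Origin: centre of its underside, z up through the cap. Under 0.25 kg
- sample_jar: bystander: ordinary sample jar with a white cap and black filling, 53 mm across, 55 mm high, origin at the centre of its underside; not one of the four, to be left where it stands
- glue: bystander: glue stick standing upright, yellow with a red cap, 26 mm across, 87 mm high, origin at the centre of its underside; to be left where it stands
There are look-alikes about, which are no part of the job. Several things have the shape of the jar_green; the one meant has the colours described above.

How it is judged:
At the end, for the whole second after the job is handed in: Yellow, green, blue, red jars stand square on the lane floor (0.1 rad, 4 mm), centres 26, 76, 126, 176 mm uphill of the stop (each within 8 mm; 9 mm off the middle line), at rest; sample jar and glue stick upright, within 30 mm of where they stood (y of jar_yellow in the frame of lane between 0.018 and 0.034 m and x of jar_yellow in the frame of lane between -0.009 and 0.009 m and z of jar_yellow in the frame of lane between -0.004 and 0.004 m and angle between the z axis of each of jar_yellow, jar_green, jar_blue, jar_red and the z axis of lane, either way round below 0.1 rad and linear speed of each of jar_yellow, jar_green, jar_blue, jar_red below 0.02 m/s and y of jar_green in the frame of lane between 0.068 and 0.084 m and x of jar_green in the frame of lane between -0.009 and 0.009 m and z of jar_green in the frame of lane between -0.004 and 0.004 m and y of jar_blue in the frame of lane between 0.118 and 0.134 m and x of jar_blue in the frame of lane between -0.009 and 0.009 m and z of jar_blue in the frame of lane between -0.004 and 0.004 m and y of jar_red in the frame of lane between 0.168 and 0.184 m and x of jar_red in the frame of lane between -0.009 and 0.009 m and z of jar_red in the frame of lane between -0.004 and 0.004 m and distance of each of sample_jar, glue from where it was at the start of the episode below 0.03 m and angle between each of sample_jar, glue's own z axis and vertical below 0.2 rad); the robot touches nothing.
It fails at once if a calibration jar is tipped far over (more than about 40 degrees) (angle between any of jar_yellow, jar_green, jar_blue, jar_red's own z axis and vertical above 0.7 rad).
It fails at once if the sample jar or the glue stick is moved more than 30 mm or knocked over (distance of any of sample_jar, glue from where it was at the start of the episode above 0.03 m or angle between any of sample_jar, glue's own z axis and vertical above 0.5 rad).
It also fails if it takes over 102 s, if anything falls off the work surface, if the arm or the gripper's body presses on something with over 40 N, if the wrist force passes 120 N, or if a joint passes its speed limit or range.

## Robot

A 7-joint arm with a two-finger parallel gripper is mounted at the origin on a cart in front of the work surface, level with it; the furniture and walls round the work are solid. World frame = base frame: x ahead of the robot, y to its left, z up, the work surface at z = 0. Lengths are in m, angles in rad, forces in N, time in s.
With the tool pointing down it reaches from about 0.4 to 0.85 m from the base axis. Payload 6.9 kg.
Tool frame: the origin (TCP) lies between the finger pads; the fingertips stand 22 mm ahead of it and the grasp point (between the pads) lies 3 mm ahead of it; z points along the fingers, y is the line along which they close (so a half turn about z gives the same grasp; the last joint's range is limited). The gripper opens to 85 mm and grips with 20 to 120 N. Pads are 22 mm wide; open, the fingers measure 114 mm over their backs; the gripper's body (76 mm by 85 mm) begins 54 mm behind the grasp point. The pads swing forward as they close: fully open they stand 13 mm farther back than shut.
Start: joints at [-1.054, 0.507, -0.238, 1.5, 0.126, 1.149, -0.155], TCP at [0.25, 0.573, 0.253] pointing down, gripper open.
Joint ranges: [-3.08, 3.08], [-0.24, 2.05], [-1.43, 1.35], [0, 2.5], [-1.52, 4.66], [0.17, 1.96], [-2.89, 2.89]. Speed limits (rad/s): [2.39, 2.39, 3.14, 3.14, 3.14, 3.14, 3.14].

## Interface

Orientations are given as a rotation vector (axis times angle).
In Python, from station import bot gives the robot as it stands.
- The arm moves only by the tool move_arm, never from a script. Its argument "targets" is a list of rows, each a list of 7 numbers: the shift along the world's x, y, z scaled (see below), then the turn, a rotation vector about the world's x, y, z scaled (see below), then the closure, from 0 (fully open) to 1 (shut). A call has exactly 8 rows; each row shifts and turns the commanded pose from where the row before left it; what a row does not reach is not made up. The controller multiplies each number of a shift by 300 mm and each number of a turn by 0.5 rad. A row lasts 1/12 s, in which the tool goes at most 41.7 mm and 7.16 degrees, less where a joint would pass 70% of its speed; a pose out of reach is approached as far as the arm can. A call with a number of a shift or a turn outside -1 to 1 is refused whole. A call with a gripper value outside its range is refused whole. The fingers move at their own pace and stop on an object; the grip force is fixed at half the most. Time passes only in rows, so rows that do not move let the fingers close, or fill a call up. It gives the time, the measured TCP pose, the force, the opening and the grip force at its end, in the units of the state.
- bot.read_state(): the state, without advancing time (a new reading comes with each control period).
- bot.snapshot(name): name is "side" or "top"; returns the picture (400x640x3 uint8, red, green, blue); there is no depth.
- bot.camera_params(name): a dict with "vertical_fov" (degrees; the focal length in pixels is half the picture's height over the tangent of half this angle, whatever the lens; pixels are square), "cx", "cy" (the principal point, pixels), "D" ([k1, k2, p1, p2, k3] as OpenCV has them; the pictures are not rectified), "rvec" (rotation vector, rad) and "tvec" (3), from world to camera coordinates, as OpenCV has them. Camera axes: x right, y down, z forward; pixel columns grow to the right and rows downward; lengths in m; the calibration is good to about 2 mm. A picture is of the moment at which its call begins. camera_params takes no time and is no camera call.
- bot.finish_job(): hands the job in; it is judged then, once.
The state is a dict: "time": time; "joint_positions": joint angles; "dq": joint speeds; "tau": joint torques, N m; "tcp_pos": TCP position; "ee_rot": TCP orientation; "ft_force": force on the tool from outside, world axes, zero at the start; "wrist_torque": the same for the moment, N m; "width": opening from 0.0 (shut) to 1.0 (fully open); "finger_force": force on a finger pad.
Only numpy, scipy, OpenCV 4.12 (cv2) and the standard library are available. Lean on these libraries where they do the work, as an engineer would, in place of code of your own. Each camera call takes 0.05 s, during which the arm holds its last target. There are 200 camera calls.

## Working session

There is one attempt and no reset: what is moved stays moved. The work goes in short steps, Python scripts to look and compute and a tool call to move; the robot and the scene stay as the last step left them, time stands still between calls to the robot, and variables do not carry over. Pictures are saved under pics/ and viewed, at most 14 in all, crops included, and the job is handed in when it is done.

Besides the shell and the picture viewer there is one more tool, called after "Request:" as name([rows], argument=value, ...), one row to a line, values as JSON. move_arm: Moves the arm, as the interface text tells. Shifts and turns lie within -1 to 1; 1 stands for 300 mm of shift or 0.5 rad of turn. Its arguments: {"type":"object","properties":{"targets":{"type":"array"}},"required":["targets"]}

```bash
mkdir -p pics; ls; python3 - <<'E'
from station import bot
import cv2
for n in("top","side"):
    cv2.imwrite(f"pics/{n}0.png",bot.snapshot(n)[:,:,::-1]); print(bot.camera_params(n))
print(bot.read_state())
E
```

```text
pics
{'vertical_fov': 48.71196170313905, 'cx': 314.597793787974, 'cy': 201.46502228287295, 'D': array([-0.09754126,  0.        ,  0.        ,  0.        ,  0.        ]), 'rvec': array([ 2.21507821, -2.16161952,  0.11736963]), 'tvec': array([0.02346396, 0.45494671, 1.44273821])}
{'vertical_fov': 52.65401767712455, 'cx': 317.9286115933883, 'cy': 198.993838364136, 'D': array([0.02975183, 0.        , 0.        , 0.        , 0.        ]), 'rvec': array([ 1.8822602 , -0.62901759,  0.41079303]), 'tvec': array([-0.3495664 ,  0.18981869,  0.9051052 ])}
{'time': 0.1, 'joint_positions': array([-1.05448172,  0.50824458, -0.23751487,  1.50103915,  0.12571161,
        1.14889823, -0.15478235]), 'dq': array([-2.90323732e-04, -1.79369284e-03,  1.17568716e-05, -2.05545892e-03,
       -5.98064947e-04,  2.58078033e-03, -5.28509215e-04]), 'tau': array([-4.79167822e-03, -6.21841049e+01, -2.19510868e+00, -2.50204253e+01,
        1.23850949e-02,  7.69909675e-03, -1.86997724e-07]), 'tcp_pos': array([0.24950913, 0.57258095, 0.25251954]), 'ee_rot': array([-6.40689590e-01, -3.07528303e+00,  2.47592534e-03]), 'ft_force': array([ 0.31830952, -0.64135979, -0.04478811]), 'wrist_torque': array([0.00189162, 0.02710544, 0.00690047]), 'finger_force': 0.0, 'width': 0.9971238906612572}
```

View pics/top0.png

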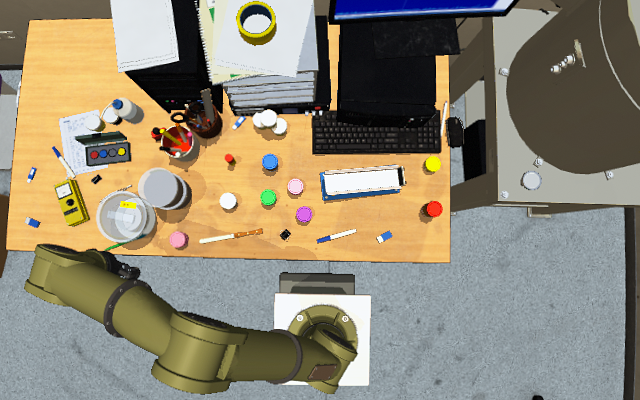

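View pics/side0.png

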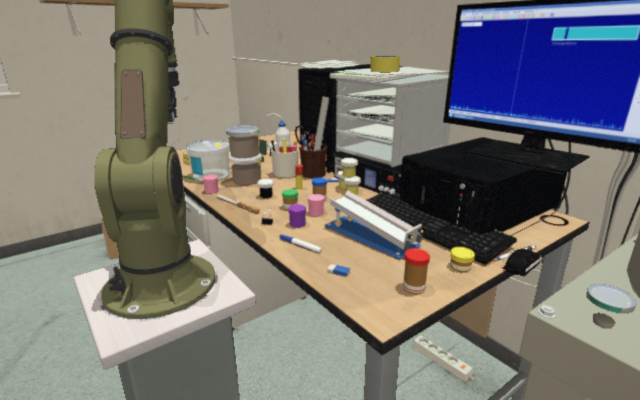

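Top view: coloured caps at yellow (433,163), red (433,209), blue (270,162) and green (268,198). The sample jar is at (228,201), the glue at (230,158), and the feeder is centred near (362,183) with its low end and stop to the right (404,175).

```bash
cat > h.py <<'E'
import numpy as np, cv2
from station import bot
def cam(n):
    p=bot.camera_params(n); f=200/np.tan(np.radians(p["vertical_fov"]/2))
    return np.array([[f,0,p["cx"]],[0,f,p["cy"]],[0,0,1]]),p["D"],p["rvec"],p["tvec"]
def ray(n,uv):
    K,D,r,t=cam(n); R=cv2.Rodrigues(r)[0]
    q=cv2.undistortPoints(np.array([[uv]],float),K,D)[0,0]
    return -R.T@t, R.T@np.array([q[0],q[1],1])
def onz(n,uv,z):
    c,d=ray(n,uv); return c+d*(z-c[2])/d[2]
def proj(n,P):
    K,D,r,t=cam(n); return cv2.projectPoints(np.array(P,float).reshape(-1,3),r,t,K,D)[0][:,0]
def blob(im,near,hue,rad=22,smin=120,vmin=60):
    h=cv2.cvtColor(im,cv2.COLOR_RGB2HSV).astype(int)
    m=(abs((h[...,0]-hue+90)%180-90)<10)&(h[...,1]>smin)&(h[...,2]>vmin)
    k=np.zeros(m.shape,np.uint8); cv2.circle(k,near,rad,1,-1); m=(m&(k>0)).astype(np.uint8)
    n,l,s,c=cv2.connectedComponentsWithStats(m); i=1+np.argmax(s[1:,4]); return c[i],s[i]
E
python3 - <<'E'
from h import *
im=cv2.imread("pics/top0.png")[:,:,::-1].copy()
for nm,px,hue,H in(("yellow",(433,163),30,.04),("green",(268,198),65,.055),("blue",(270,162),108,.07),("red",(433,209),0,.085)):
    c,s=blob(im,px,hue); print(nm,c.round(1),s,onz("top",c,H).round(4))
print("sample",onz("top",(228,201),.055),"glue",onz("top",(230,158),.087))
cr=cv2.resize(im[150:215,305:415],None,fx=7,fy=7,interpolation=cv2.INTER_CUBIC)
cv2.imwrite("pics/feed.png",cr[:,:,::-1])
si=cv2.imread("pics/side0.png"); cv2.imwrite("pics/feeds.png",cv2.resize(si[180:260,315:430],None,fx=6,fy=6,interpolation=cv2.INTER_CUBIC))
E
```

```text
yellow [432.5 163.6] [424 156  17  16 210] [ 0.5889 -0.3548  0.04  ]
green [267.8 197. ] [260 189  16  16 190] [0.4619 0.1866 0.055 ]
blue [269.7 161.3] [262 154  16  16 192] [0.5756 0.1831 0.07  ]
red [434.  208.6] [426 201  17  16 211] [ 0.4355 -0.3462  0.085 ]
sample [0.44556836 0.31459219 0.055     ] glue [0.58030754 0.30835583 0.087     ]
```

View pics/feed.png

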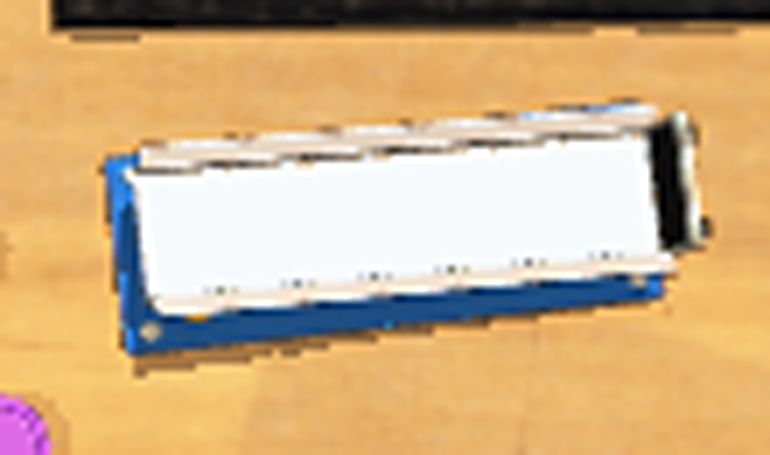

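View pics/feeds.png

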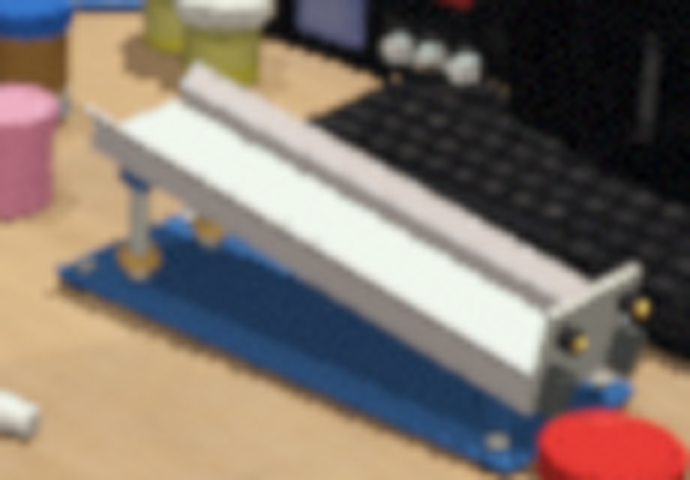

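Crop views: base corners at top-crop (107,157), (130,352), (660,298). The rails' outer tops run (140,148)–(655,105) and (160,315)–(672,268), and the stop plate is on the right. I'll fit the lane pose to these points and the side-view rail ends.

```bash
cat >> h.py <<'E'
S,C=np.sin(np.radians(10)),np.cos(np.radians(10))
def lane(p,L):  # p: x,y,yaw of lane foot; L in lane frame -> world
    L=np.atleast_2d(L); y=L[:,1]*C-L[:,2]*S; z=.032+L[:,1]*S+L[:,2]*C; x=L[:,0]
    return np.c_[p[0]+x*np.cos(p[2])-y*np.sin(p[2]),p[1]+x*np.sin(p[2])+y*np.cos(p[2]),z]
E
python3 - <<'E'
from h import *
from scipy.optimize import least_squares
T=np.array([(140,148),(655,105),(160,315),(672,268),(140,172),(158,300)],float); TL=[(.039,.25,.018),(.039,0,.018),(-.039,.25,.018),(-.039,0,.018),(.029,.25,0),(-.029,.25,0)]
B=np.array([(107,157),(130,352),(660,298)],float); 
Sd=np.array([(90,105),(197,62),(595,285)],float); SL=[(-.039,.25,.018),(.039,.25,.018),(.039,0,.018)]
T=(T+.5)/7-.5+[305,150];B=(B+.5)/7-.5+[305,150];Sd=(Sd+.5)/6-.5+[315,180]
def res(v,sep=False):
    p=v[:3]
    q=np.array([(.048,v[3]+.262,0),(-.048,v[3]+.262,0),(-.048,v[3],0)])
    c,s=np.cos(p[2]),np.sin(p[2]); W=np.c_[p[0]+q[:,0]*c-q[:,1]*s,p[1]+q[:,0]*s+q[:,1]*c,[.006]*3]
    a=[proj("top",lane(p,TL))-T,proj("top",W)-B,proj("side",lane(p,SL))-Sd]
    return a if sep else np.concatenate(a).ravel()
r=least_squares(res,[.52,-.25,-.09,-.008],loss="soft_l1")
print(r.x.round(4)); [print(a.round(1)) for a in res(r.x,True)]
np.save("lane.npy",r.x)
K,D,rv,t=cam("top"); print("cam",-cv2.Rodrigues(rv)[0].T@t)
print(lane(r.x,[(0,y,0) for y in(0,.026,.076,.126,.176)]).round(4))
# side check of jars
for n,P in dict(y=(.5889,-.3548,.04),g=(.4619,.1866,.055),b=(.5756,.1831,.07),r=(.4355,-.3462,.085)).items(): print(n,proj("side",P))
E
```

```text
[ 0.5414 -0.2393  0.1323 -0.0069]
[[ 0.  -0.5]
 [ 0.1 -0. ]
 [-0.1  0. ]
 [ 0.7  0.1]
 [-0.8  0.1]
 [-1.4 -0.3]]
[[-0.3 -0.1]
 [-0.4  0.4]
 [ 1.  -0.2]]
[[-1.1  0.1]
 [-0.2  0.1]
 [ 5.5  3.4]]
cam [0.32982201 0.0655069  1.47510912]
[[ 0.5414 -0.2393  0.032 ]
 [ 0.538  -0.2139  0.0365]
 [ 0.5315 -0.1651  0.0452]
 [ 0.525  -0.1163  0.0539]
 [ 0.5185 -0.0675  0.0626]]
y [[460.79010812 251.33404547]]
g [[289.13988312 191.08276125]]
b [[318.61117565 179.46332262]]
r [[415.47488657 253.05066122]]
```

The fit is good to about 1 px, bar one badly read side point, and the jar tops check against the side view. Plan:
- **Yellow:** grip along the lane, since its cap is too near rail height.
- **Green, blue, red:** grip across the lane, with the tool tilted 10° at placing.

First, travel to above yellow.

Request:
move_arm([
  [0.048,-0.127,0,0,0,-0.216,0],
  [0.048,-0.127,0,0,0,-0.216,0],
  [0.048,-0.127,0,0,0,-0.216,0],
  [0.048,-0.127,0,0,0,-0.216,0],
  [0.048,-0.127,0,0,0,-0.216,0],
  [0.048,-0.127,0,0,0,-0.216,0],
  [0.048,-0.127,0,0,0,-0.216,0],
  [0.048,-0.127,0,0,0,-0.216,0],
])

```text
time: 0.77
tcp_pos: [0.3649, 0.2661, 0.2532]
ee_rot: [-1.876, -2.52, 0.0]
ft_force: [1.1, 0.1, -0.1]
width: 0.999
finger_force: 0.0
```

Tracks well.

Request:
move_arm([
  [0.048,-0.127,0,0,0,-0.216,0],
  [0.048,-0.127,0,0,0,-0.216,0],
  [0.048,-0.127,0,0,0,-0.216,0],
  [0.048,-0.127,0,0,0,-0.216,0],
  [0.048,-0.127,0,0,0,-0.216,0],
  [0.048,-0.127,0,0,0,-0.216,0],
  [0.048,-0.127,0,0,0,-0.216,0],
  [0.048,-0.127,0,0,0,-0.216,0],
])

```text
time: 1.43
tcp_pos: [0.4801, -0.0385, 0.2533]
ee_rot: [-2.759, -1.503, -0.0]
ft_force: [-0.2, 0.8, -0.2]
width: 1.001
finger_force: 0.0
```

Request:
move_arm([
  [0.048,-0.127,0,0,0,-0.216,0],
  [0.048,-0.127,0,0,0,-0.216,0],
  [0.048,-0.127,0,0,0,-0.216,0],
  [0.048,-0.127,0,0,0,-0.216,0],
  [0.048,-0.127,0,0,0,-0.216,0],
  [0.048,-0.127,0,0,0,-0.216,0],
  [0.03,-0.1,0,0,0,-0.216,0],
  [0,0,0,0,0,-0.216,0],
])

```text
time: 2.1
tcp_pos: [0.5746, -0.3026, 0.2523]
ee_rot: [3.131, 0.199, -0.003]
ft_force: [-1.3, 0.4, 0.5]
width: 1.0
finger_force: 0.0
```

```bash
cat >> h.py <<'E'
def st():
    s=bot.read_state(); R=cv2.Rodrigues(s["ee_rot"])[0]
    print("t",round(s["time"],2),"tcp",s["tcp_pos"].round(4),"z",R[:,2].round(3),"closing deg",np.degrees(np.arctan2(R[1,1],R[0,1])).round(1),"f",s["ft_force"].round(1),"w",round(s["width"],3),"q",s["joint_positions"].round(2)); return s
def d(t,s): print("scaled shift",((np.array(t)-s["tcp_pos"])/.3).round(3))
E
python3 -c "
from h import *
d((.5895,-.356,.034),st())"
```

```text
t 2.1 tcp [ 0.5746 -0.3026  0.2523] z [-0.002 -0.005 -1.   ] closing deg -82.7 f [-1.3  0.4  0.5] w 1.0 q [ 0.12  0.6   0.59  1.44 -0.34  1.2  -0.7 ]
scaled shift [ 0.05  -0.178 -0.728]
```

Request:
move_arm([
  [0.025,-0.09,0,0,0,0,0],
  [0.025,-0.088,0,0,0,0,0],
  [0,0,-0.12,0,0,0,0],
  [0,0,-0.12,0,0,0,0],
  [0,0,-0.12,0,0,0,0],
  [0,0,-0.12,0,0,0,0],
  [0,0,-0.06,0,0,0,0],
  [0,0,0,0,0,0,0],
])

```text
time: 2.77
tcp_pos: [0.5881, -0.3462, 0.0856]
ee_rot: [-3.128, -0.218, 0.012]
ft_force: [-1.0, 0.9, -0.5]
width: 1.0
finger_force: 0.0
```

```bash
python3 -c "
from h import *
d((.5895,-.356,.038),st())
cv2.imwrite('pics/s1.png',cv2.resize(bot.snapshot('side')[150:300,360:520],None,fx=4,fy=4)[:,:,::-1])"
```

```text
t 2.77 tcp [ 0.5881 -0.3462  0.0856] z [-0.008  0.005 -1.   ] closing deg -82.0 f [-1.   0.9 -0.5] w 1.0 q [ 0.23  0.8   0.5   1.53 -0.44  0.94 -0.56]
scaled shift [ 0.005 -0.033 -0.159]
```

View pics/s1.png

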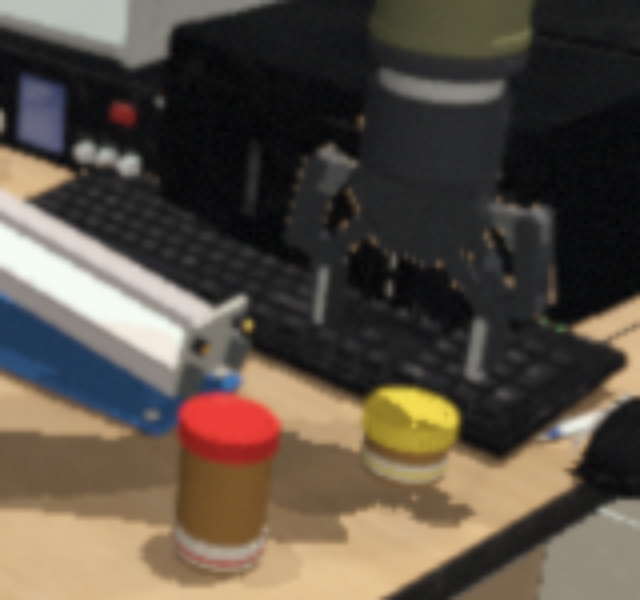

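Side view: the fingers straddle the yellow jar, tips at about px (440,230) and (479,244). I'll check how far the open tips stand ahead of the TCP.

```bash
python3 -c "
from h import *
s=bot.read_state();R=cv2.Rodrigues(s['ee_rot'])[0]
for a in (.009,.022,.035): print(a,[proj('side',s['tcp_pos']+R@[0,k*.0425,a]).round(1).tolist() for k in(-1,1)])"
```

```text
0.009 [[[443.5, 229.2]], [[478.1, 241.3]]]
0.022 [[[442.9, 234.0]], [[477.2, 246.4]]]
0.035 [[[442.3, 238.8]], [[476.4, 251.4]]]
```

Request:
move_arm([
  [0.005,-0.03,0,0,0,0,0],
  [0,0,-0.08,0,0,0,0],
  [0,0,-0.079,0,0,0,0],
  [0,0,0,0,0,0,0],
  [0,0,0,0,0,0,0],
  [0,0,0,0,0,0,0],
  [0,0,0,0,0,0,0],
  [0,0,0,0,0,0,0],
])

```text
time: 3.48
tcp_pos: [0.5927, -0.3584, 0.0455]
ee_rot: [3.132, 0.218, 0.004]
ft_force: [0.2, -0.1, 0.1]
width: 0.998
finger_force: 0.0
```

Open tips stand about 12 mm ahead of the TCP, so 22 mm is the shut figure. I'll go a bit lower and grip.

Request:
move_arm([
  [-0.01,0.008,-0.033,0,0,0,0],
  [0,0,0,0,0,0,0],
  [0,0,0,0,0,0,1],
  [0,0,0,0,0,0,1],
  [0,0,0,0,0,0,1],
  [0,0,0,0,0,0,1],
  [0,0,0,0,0,0,1],
  [0,0,0,0,0,0,1],
])

```text
time: 4.15
tcp_pos: [0.5892, -0.3556, 0.0342]
ee_rot: [3.133, 0.218, 0.001]
ft_force: [0.2, -0.9, 3.7]
width: 0.588
finger_force: 62.3
```

Request:
move_arm([
  [0,0,0,0,0,0,1],
  [0,0,0,0,0,0,1],
  [0,0,0,0,0,0,1],
  [0,0,0,0,0,0,1],
  [0,0,0,0,0,0,1],
  [0,0,0,0,0,0,1],
  [0,0,0,0,0,0,1],
  [0,0,0,0,0,0,1],
])

```text
time: 4.82
tcp_pos: [0.5892, -0.3556, 0.0342]
ee_rot: [3.133, 0.218, 0.001]
ft_force: [0.3, -0.8, 5.8]
width: 0.588
finger_force: 62.4
```

```bash
python3 -c "
from h import *
p=np.load('lane.npy')
s=st()
for z in(.036,.096): t=lane(p,(0,.068,z))[0]; print(t.round(4)); d(t,s)"
```

```text
t 4.82 tcp [ 0.5892 -0.3556  0.0342] z [ 0.001 -0.001 -1.   ] closing deg -82.1 f [ 0.3 -0.8  5.8] w 0.588 q [ 0.26  0.86  0.47  1.55 -0.48  0.84 -0.52]
[ 0.5334 -0.1791  0.0793]
scaled shift [-0.186  0.588  0.15 ]
[ 0.5348 -0.1894  0.1383]
scaled shift [-0.181  0.554  0.347]
```

Request:
move_arm([
  [0,0,0.1,0,0,0,1],
  [0,0,0.12,0,0,0,1],
  [0,0,0.12,0,0,0,1],
  [0,0,0.12,0,0,0,1],
  [0,0,0,0,0,0,1],
  [0,0,0,0,0,0,1],
  [0,0,0,0,0,0,1],
  [0,0,0,0,0,0,1],
])

```text
time: 5.48
tcp_pos: [0.5883, -0.3543, 0.1697]
ee_rot: [-3.132, -0.218, 0.004]
ft_force: [0.3, 0.3, -0.5]
width: 0.588
finger_force: 62.5
```

Request:
move_arm([
  [-0.03,0.09,0,0.07,0.01,0,1],
  [-0.03,0.1,0,0.07,0.01,0,1],
  [-0.03,0.1,0,0.07,0.01,0,1],
  [-0.03,0.1,0,0.07,0.01,0,1],
  [-0.03,0.09,0,0.066,0.006,0,1],
  [-0.028,0.07,0,0,0,0,1],
  [0,0,0,0,0,0,1],
  [0,0,0,0,0,0,1],
])

```text
time: 6.15
tcp_pos: [0.5349, -0.1887, 0.1706]
ee_rot: [-2.958, -0.208, 0.02]
ft_force: [-0.5, -1.1, -1.4]
width: 0.591
finger_force: 62.5
```

```bash
cat >> h.py <<'E'
P=np.load("lane.npy")
def rel(L):
    s=st(); R=cv2.Rodrigues(s["ee_rot"])[0]
    A=np.column_stack([lane(P,e)[0]-lane(P,(0,0,0))[0] for e in np.eye(3)])
    print("lane pos mm",(A.T@(s["tcp_pos"]-lane(P,(0,0,0))[0])*1e3).round(1),"tool z in lane",(A.T@R[:,2]).round(3))
    for l in L: d(lane(P,l)[0],s)
E
python3 -c "
from h import *
rel([(0,.068,.06),(0,.068,.036)])"
```

```text
t 6.15 tcp [ 0.5349 -0.1887  0.1706] z [-0.025  0.173 -0.985] closing deg -82.0 f [-0.5 -1.1 -1.4] w 0.591 q [ 0.08  0.59  0.49  1.7  -0.46  1.07 -0.65]
lane pos mm [  0.3  74.3 127.6] tool z in lane [-0.002  0.002 -1.   ]
scaled shift [-0.003  0.018 -0.226]
scaled shift [-0.005  0.032 -0.304]
```

Tilt is exact. Lower to just above the floor and check.

Request:
move_arm([
  [-0.001,0.005,-0.08,0,0,0,1],
  [-0.001,0.006,-0.08,0,0,0,1],
  [-0.001,0.007,-0.066,0,0,0,1],
  [0,0.005,-0.03,0,0,0,1],
  [-0.001,0.005,-0.025,0,0,0,1],
  [0,0.002,-0.013,0,0,0,1],
  [0,0,0,0,0,0,1],
  [0,0,0,0,0,0,1],
])

```text
time: 6.82
tcp_pos: [0.5347, -0.1817, 0.084]
ee_rot: [-2.961, -0.206, 0.015]
ft_force: [0.8, -0.1, 0.4]
width: 0.589
finger_force: 62.5
```

```bash
python3 -c "
from h import *
rel([(0,.068,.034)])
cv2.imwrite('pics/s2.png',cv2.resize(bot.snapshot('side')[150:270,310:470],None,fx=4,fy=4)[:,:,::-1])"
```

```text
t 6.82 tcp [ 0.5347 -0.1817  0.084 ] z [-0.022  0.172 -0.985] closing deg -82.0 f [ 0.8 -0.1  0.4] w 0.589 q [ 0.11  0.68  0.44  1.8  -0.55  0.89 -0.58]
lane pos mm [ 1.  66.1 41.2] tool z in lane [ 0.001 -0.001 -1.   ]
scaled shift [-0.005  0.01  -0.022]
```

View pics/s2.png

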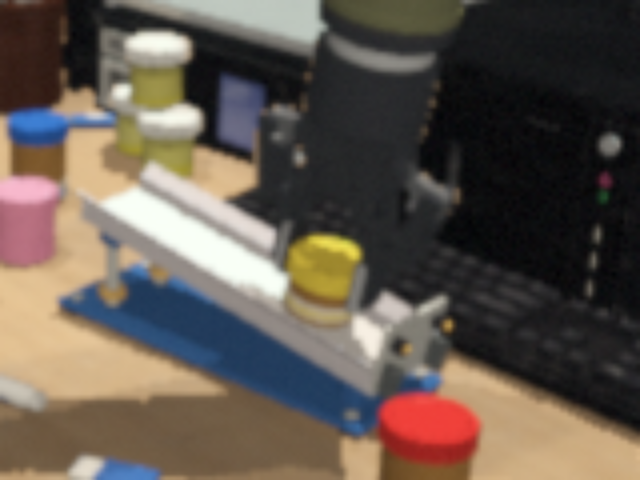

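The yellow jar is in the lane, level with the floor and just above it (crop (325,280)). Lower gently.

Request:
move_arm([
  [-0.004,0.004,-0.008,0,0,0,1],
  [0,0.002,-0.006,0,0,0,1],
  [0,0.001,-0.004,0,0,0,1],
  [0,0,0,0,0,0,1],
  [0,0,0,0,0,0,1],
  [0,0,0,0,0,0,1],
  [0,0,0,0,0,0,1],
  [0,0,0,0,0,0,1],
])

```text
time: 7.53
tcp_pos: [0.5332, -0.1792, 0.0781]
ee_rot: [-2.96, -0.206, 0.016]
ft_force: [-1.0, 0.2, 0.3]
width: 0.59
finger_force: 62.5
```

```bash
python3 -c "
from h import *
rel([(0,.068,.034)])"
```

```text
t 7.53 tcp [ 0.5332 -0.1792  0.0781] z [-0.023  0.172 -0.985] closing deg -82.0 f [-1.   0.2  0.3] w 0.59 q [ 0.11  0.69  0.43  1.81 -0.55  0.87 -0.57]
lane pos mm [-0.2 67.7 34.9] tool z in lane [ 0. -0. -1.]
scaled shift [ 0.001  0.001 -0.003]
```

Request:
move_arm([
  [0,0,-0.004,0,0,0,1],
  [0,0,0,0,0,0,1],
  [0,0,0,0,0,0,0.26],
  [0,0,0,0,0,0,0.26],
  [0,0,0,0,0,0,0.26],
  [0,0,0,0,0,0,0.26],
  [0,0,0,0,0,0,0.26],
  [0,0,0,0,0,0,0.26],
])

```text
time: 8.2
tcp_pos: [0.5331, -0.1791, 0.0768]
ee_rot: [-2.96, -0.206, 0.017]
ft_force: [-0.5, 0.2, -0.0]
width: 0.74
finger_force: 0.0
```

Request:
move_arm([
  [0,-0.007,0.04,0,0,0,0.26],
  [0,-0.014,0.08,0,0,0,0.26],
  [0,-0.016,0.09,0,0,0,0.26],
  [0,0,0.1,0,0,0,0.26],
  [0,0,0.1,0,0,0,0.26],
  [0,0,0.1,0,0,0,0],
  [0,0,0,0,0,0,0],
  [0,0,0,0,0,0,0],
])

```text
time: 8.87
tcp_pos: [0.5338, -0.1907, 0.2316]
ee_rot: [-2.962, -0.206, 0.011]
ft_force: [-0.1, 0.5, 0.3]
width: 1.0
finger_force: 0.0
```

```bash
python3 -c "
from h import *
st()
cv2.imwrite('pics/s3.png',cv2.resize(bot.snapshot('side')[150:270,310:470],None,fx=4,fy=4)[:,:,::-1])"
```

```text
t 8.87 tcp [ 0.5338 -0.1907  0.2316] z [-0.019  0.171 -0.985] closing deg -82.0 f [-0.1  0.5  0.3] w 1.0 q [ 0.07  0.52  0.52  1.63 -0.42  1.19 -0.7 ]
```

View pics/s3.png

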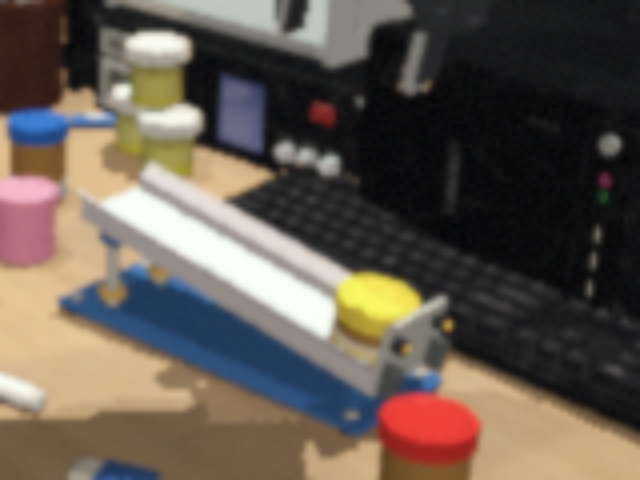

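Yellow rests against the stop (crop (378,305)). Now green: untilt, turn 90°, travel.

Request:
move_arm([
  [-0.02,0.105,0,-0.087,-0.012,0,0],
  [-0.02,0.105,0,-0.087,-0.012,0,0],
  [-0.02,0.105,0,-0.087,-0.011,0,0],
  [-0.02,0.105,0,-0.085,-0.011,0,0],
  [-0.02,0.105,0,0,0,0.235,0],
  [-0.02,0.105,0,0,0,0.235,0],
  [-0.02,0.105,0,0,0,0.235,0],
  [-0.02,0.105,0,0,0,0.235,0],
])

```text
time: 9.58
tcp_pos: [0.4836, 0.0636, 0.2286]
ee_rot: [-2.994, -0.952, 0.004]
ft_force: [0.5, -0.1, 0.4]
width: 0.998
finger_force: 0.0
```

Request:
move_arm([
  [-0.02,0.105,0,0,0,0.235,0],
  [-0.02,0.105,0,0,0,0.235,0],
  [-0.02,0.105,0,0,0,0.235,0],
  [-0.02,0.105,0,0,0,0.235,0],
  [0,0,0,0,0,0.235,0],
  [0,0,0,0,0,0.235,0],
  [0,0,0,0,0,0.235,0],
  [0,0,0,0,0,0.235,0],
])

```text
time: 10.25
tcp_pos: [0.4601, 0.1879, 0.2284]
ee_rot: [-2.237, -2.204, 0.005]
ft_force: [-1.1, -0.1, -1.2]
width: 0.997
finger_force: 0.0
```

```bash
python3 -c "
from h import *
d((.4622,.187,.052),st())"
```

```text
t 10.25 tcp [0.4601 0.1879 0.2284] z [-0.003 -0.001 -1.   ] closing deg -0.9 f [-1.1 -0.1 -1.2] w 0.997 q [-0.58  0.34  0.2   1.87 -0.08  0.94 -0.36]
scaled shift [ 0.007 -0.003 -0.588]
```

Request:
move_arm([
  [0.007,-0.003,-0.1,0,0,0.16,0],
  [0,0,-0.12,0,0,0.16,0],
  [0,0,-0.12,0,0,0,0],
  [0,0,-0.12,0,0,0,0],
  [0,0,-0.08,0,0,0,0],
  [0,0,-0.05,0,0,0,0],
  [0,0,0,0,0,0,0],
  [0,0,0,0,0,0,0],
])

```text
time: 10.92
tcp_pos: [0.462, 0.1864, 0.0516]
ee_rot: [-2.062, -2.368, 0.006]
ft_force: [0.1, 0.2, 0.5]
width: 1.0
finger_force: 0.0
```

```bash
python3 -c "
from h import *
d((.4622,.187,.049),st())
cv2.imwrite('pics/s4.png',cv2.resize(bot.snapshot('side')[120:240,220:380],None,fx=4,fy=4)[:,:,::-1])"
```

```text
t 10.92 tcp [0.462  0.1864 0.0516] z [-0.004 -0.002 -1.   ] closing deg 7.9 f [0.1 0.2 0.5] w 1.0 q [-0.5   0.59  0.11  2.07 -0.13  0.5  -0.17]
scaled shift [ 0.001  0.002 -0.009]
```

View pics/s4.png

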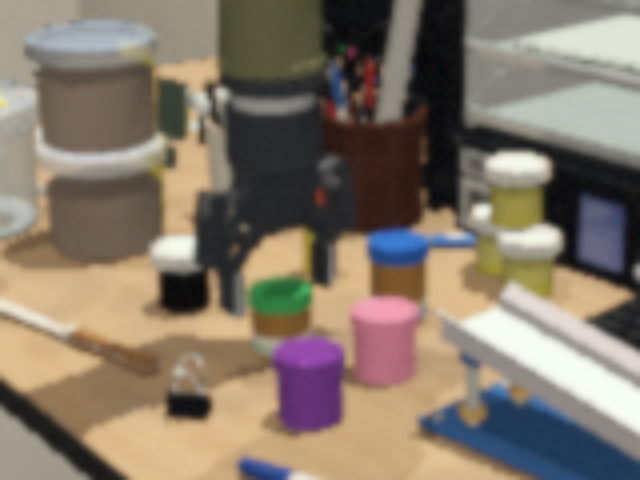

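The fingers straddle the green cap (crop (280,290)) and clear the sample jar (180,272). Grip.

Request:
move_arm([
  [0,0,-0.009,0,0,0,0],
  [0,0,0,0,0,0,1],
  [0,0,0,0,0,0,1],
  [0,0,0,0,0,0,1],
  [0,0,0,0,0,0,1],
  [0,0,0,0,0,0,1],
  [0,0,0,0,0,0,1],
  [0,0,0,0,0,0,1],
])

```text
time: 11.63
tcp_pos: [0.4637, 0.1871, 0.0513]
ee_rot: [2.062, 2.369, 0.003]
ft_force: [-1.3, -0.3, 8.1]
width: 0.588
finger_force: 60.8
```

```bash
python3 -c "
from h import *
rel([(0,.082,.11),(0,.082,.052)])"
```

```text
t 11.63 tcp [0.4637 0.1871 0.0513] z [ 0.002  0.001 -1.   ] closing deg 7.9 f [-1.3 -0.3  8.1] w 0.588 q [-0.5   0.59  0.11  2.07 -0.13  0.49 -0.17]
lane pos mm [-20.8 429.7 -56.2] tool z in lane [ 0.002 -0.173 -0.985]
scaled shift [ 0.232 -1.218  0.344]
scaled shift [ 0.228 -1.184  0.154]
```

Request:
move_arm([
  [0,0,0.08,0,0,0,1],
  [0,0,0.12,0,0,0,1],
  [0,0,0.12,0,0,0,1],
  [0,0,0.11,0,0,0,1],
  [0.023,-0.115,0,0,0,0,1],
  [0.023,-0.12,0,0,0,0,1],
  [0.023,-0.12,0,0,0,0,1],
  [0.023,-0.12,0,0,0,0,1],
])

```text
time: 12.3
tcp_pos: [0.4907, 0.0431, 0.1799]
ee_rot: [2.061, 2.37, 0.001]
ft_force: [0.7, -0.1, -0.6]
width: 0.592
finger_force: 62.7
```

Request:
move_arm([
  [0.023,-0.12,0,0.07,0.01,0,1],
  [0.023,-0.12,0,0.07,0.01,0,1],
  [0.023,-0.12,0,0.07,0.01,0,1],
  [0.023,-0.12,0,0.07,0.01,0,1],
  [0.023,-0.12,0,0.066,0.006,0,1],
  [0.023,-0.12,0,0,0,0,1],
  [0,0,0,0,0,0,1],
  [0,0,0,0,0,0,1],
])

```text
time: 12.97
tcp_pos: [0.5318, -0.1747, 0.179]
ee_rot: [-1.98, -2.263, -0.173]
ft_force: [-0.5, 1.0, -1.5]
width: 0.586
finger_force: 62.8
```

```bash
python3 -c "
from h import *
rel([(0,.082,.072),(0,.082,.052)])"
```

```text
t 12.97 tcp [ 0.5318 -0.1747  0.179 ] z [-0.022  0.171 -0.985] closing deg 7.6 f [-0.5  1.  -1.5] w 0.586 q [ 0.29  0.52  0.12  1.72 -0.25  1.01  0.67]
lane pos mm [ -1.   89.8 133.4] tool z in lane [ 0.    -0.001 -1.   ]
scaled shift [ 0.002  0.01  -0.206]
scaled shift [ 0.     0.022 -0.272]
```

Request:
move_arm([
  [0.002,0.003,-0.08,0,0,0,1],
  [0,0.004,-0.08,0,0,0,1],
  [0,0.004,-0.05,0,0,0,1],
  [0,0.004,-0.03,0,0,0,1],
  [0,0.003,-0.014,0,0,0,1],
  [0,0.001,-0.008,0,0,0,1],
  [0,0,0,0,0,0,1],
  [0,0,0,0,0,0,1],
])

```text
time: 13.63
tcp_pos: [0.5333, -0.1658, 0.1015]
ee_rot: [-1.974, -2.268, -0.175]
ft_force: [-0.2, -0.9, -1.1]
width: 0.587
finger_force: 62.8
```

```bash
python3 -c "
from h import *
rel([(0,.082,.051)])"
```

```text
t 13.63 tcp [ 0.5333 -0.1658  0.1015] z [-0.022  0.172 -0.985] closing deg 7.9 f [-0.2 -0.9 -1.1] w 0.587 q [ 0.29  0.61  0.1   1.8  -0.28  0.83  0.71]
lane pos mm [ 1.7 84.8 55.6] tool z in lane [ 0.001 -0.001 -1.   ]
scaled shift [-0.005 -0.007 -0.017]
```

Request:
move_arm([
  [-0.005,-0.003,-0.007,0,0,0,1],
  [0,-0.002,-0.006,0,0,0,1],
  [0,0,-0.004,0,0,0,1],
  [0,0,0,0,0,0,1],
  [0,0,0,0,0,0,1],
  [0,0,0,0,0,0,1],
  [0,0,0,0,0,0,1],
  [0,0,0,0,0,0,1],
])

```text
time: 14.3
tcp_pos: [0.5322, -0.1685, 0.0968]
ee_rot: [-1.976, -2.269, -0.175]
ft_force: [0.0, -1.2, 7.8]
width: 0.587
finger_force: 63.8
```

```bash
python3 -c "
from h import *
rel([(0,.08,.051)])"
```

```text
t 14.3 tcp [ 0.5322 -0.1685  0.0968] z [-0.02   0.171 -0.985] closing deg 7.9 f [ 0.  -1.2  7.8] w 0.587 q [ 0.29  0.62  0.1   1.81 -0.29  0.82  0.72]
lane pos mm [ 0.2 81.5 51.4] tool z in lane [ 0.003 -0.002 -1.   ]
scaled shift [-0.    -0.005 -0.002]
```

Floor contact. Release and retreat along the lane normal.

Request:
move_arm([
  [0,0,0.002,0,0,0,1],
  [0,0,0,0,0,0,0.2],
  [0,0,0,0,0,0,0.2],
  [0,0,0,0,0,0,0.2],
  [0,0,0,0,0,0,0.2],
  [0,0,0,0,0,0,0.2],
  [0,-0.009,0.05,0,0,0,0.2],
  [0,-0.016,0.09,0,0,0,0.2],
])

```text
time: 14.97
tcp_pos: [0.5297, -0.1735, 0.1359]
ee_rot: [-1.969, -2.263, -0.171]
ft_force: [-0.2, 0.0, 1.0]
width: 0.802
finger_force: 0.0
```

Request:
move_arm([
  [0,0,0.1,-0.06,-0.01,0,0],
  [0,0,0.12,-0.06,-0.01,0,0],
  [0,0,0.08,-0.06,-0.01,0,0],
  [0.012,0.12,0,-0.06,-0.01,0,0],
  [0.012,0.12,0,-0.06,-0.006,0,0],
  [0.012,0.12,0,-0.046,0,0,0],
  [0.012,0.12,0,0,0,0,0],
  [0.012,0.12,0,0,0,0,0],
])

```text
time: 15.63
tcp_pos: [0.549, 0.0074, 0.2283]
ee_rot: [2.061, 2.371, 0.0]
ft_force: [0.9, -0.2, 0.4]
width: 1.003
finger_force: 0.0
```

```bash
python3 -c "
from h import *
d((.5762,.1837,.067),st())
a=bot.snapshot('side')[150:270,310:470]
cv2.imwrite('pics/s5.png',cv2.resize(a,None,fx=4,fy=4)[:,:,::-1])"
```

```text
t 15.63 tcp [0.549  0.0074 0.2283] z [ 0.  0. -1.] closing deg 8.0 f [ 0.9 -0.2  0.4] w 1.003 q [-0.18  0.41  0.17  1.74 -0.08  0.99  0.17]
scaled shift [ 0.091  0.588 -0.538]
```

View pics/s5.png

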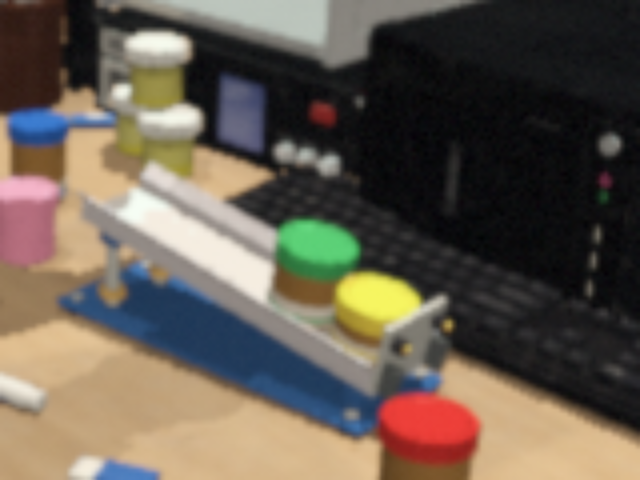

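Green stands against yellow. On to blue.

Request:
move_arm([
  [0.018,0.11,0,0,0,0,0],
  [0.018,0.11,0,0,0,0,0],
  [0.018,0.11,0,0,0,0,0],
  [0.018,0.11,0,0,0,0,0],
  [0.017,0.1,-0.05,0,0,0,0],
  [0,0,-0.12,0,0,0,0],
  [0,0,-0.08,0,0,0,0],
  [0,0,0,0,0,0,0],
])

```text
time: 16.35
tcp_pos: [0.573, 0.167, 0.1481]
ee_rot: [-2.057, -2.368, 0.012]
ft_force: [-0.8, -1.1, 0.8]
width: 1.001
finger_force: 0.0
```

```bash
python3 -c "
from h import *
d((.5762,.1837,.065),st())"
```

```text
t 16.35 tcp [0.573  0.167  0.1481] z [-0.009 -0.003 -1.   ] closing deg 8.0 f [-0.8 -1.1  0.8] w 1.001 q [-0.41  0.57  0.14  1.71 -0.1   0.88 -0.09]
scaled shift [ 0.011  0.056 -0.277]
```

Request:
move_arm([
  [0.01,0.055,0,0,0,0,0],
  [0,0,-0.1,0,0,0,0],
  [0,0,-0.11,0,0,0,0],
  [0,0,-0.06,0,0,0,0],
  [0,0,0,0,0,0,0],
  [0,0,0,0,0,0,0],
  [0,0,0,0,0,0,0],
  [0,0,0,0,0,0,0],
])

```text
time: 17.02
tcp_pos: [0.5805, 0.1839, 0.0744]
ee_rot: [2.061, 2.368, 0.005]
ft_force: [0.6, -0.2, 0.3]
width: 0.998
finger_force: 0.0
```

```bash
python3 -c "
from h import *
d((.5762,.1837,.065),st())
cv2.imwrite('pics/s6.png',cv2.resize(bot.snapshot('side')[120:240,220:380],None,fx=4,fy=4)[:,:,::-1])"
```

```text
t 17.02 tcp [0.5805 0.1839 0.0744] z [ 0.003  0.001 -1.   ] closing deg 7.9 f [ 0.6 -0.2  0.3] w 0.998 q [-0.42  0.67  0.12  1.76 -0.11  0.72 -0.1 ]
scaled shift [-0.014 -0.001 -0.031]
```

View pics/s6.png

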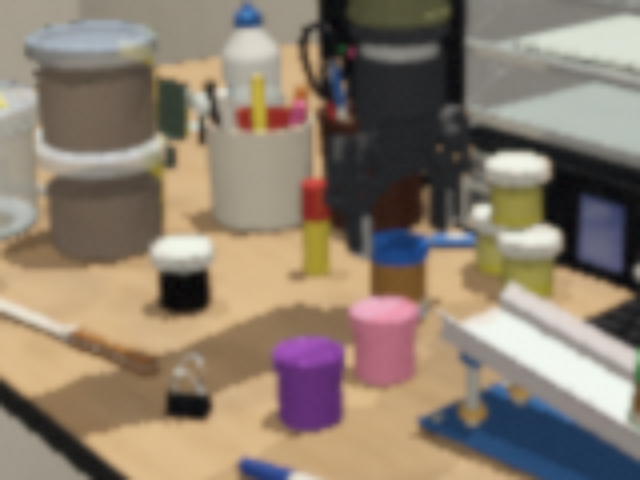

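The fingers straddle the blue cap; the glue stick at (315,225) is clear. Lower 9 mm and grip.

Request:
move_arm([
  [-0.012,0,-0.032,0,0,0,0],
  [0,0,0,0,0,0,0],
  [0,0,0,0,0,0,1],
  [0,0,0,0,0,0,1],
  [0,0,0,0,0,0,1],
  [0,0,0,0,0,0,1],
  [0,0,0,0,0,0,1],
  [0,0,0,0,0,0,1],
])

```text
time: 17.73
tcp_pos: [0.5762, 0.1838, 0.0636]
ee_rot: [2.062, 2.369, 0.002]
ft_force: [-1.3, -0.3, 5.1]
width: 0.589
finger_force: 61.5
```

```bash
python3 -c "
from h import *
z=st()['tcp_pos'][2]
rel([(0,.132,z+.06),(0,.132,z)])"
```

```text
t 17.73 tcp [0.5762 0.1838 0.0636] z [ 0.002  0.001 -1.   ] closing deg 7.9 f [-1.3 -0.3  5.1] w 0.589 q [-0.42  0.68  0.12  1.78 -0.12  0.69 -0.1 ]
t 17.73 tcp [0.5762 0.1838 0.0636] z [ 0.002  0.001 -1.   ] closing deg 7.9 f [-1.3 -0.3  5.1] w 0.589 q [-0.42  0.68  0.12  1.78 -0.12  0.69 -0.1 ]
lane pos mm [ 90.3 414.  -40.9] tool z in lane [ 0.002 -0.173 -0.985]
scaled shift [-0.164 -1.052  0.377]
scaled shift [-0.168 -1.017  0.18 ]
```

Request:
move_arm([
  [0,0,0.09,0,0,0,1],
  [0,0,0.12,0,0,0,1],
  [0,0,0.12,0,0,0,1],
  [0,0,0.12,0,0,0,1],
  [-0.018,-0.11,0,0,0,0,1],
  [-0.018,-0.118,0,0,0,0,1],
  [-0.018,-0.118,0,0,0,0,1],
  [-0.018,-0.118,0,0,0,0,1],
])

```text
time: 18.4
tcp_pos: [0.5533, 0.0431, 0.198]
ee_rot: [2.061, 2.37, 0.001]
ft_force: [0.0, -0.9, -1.3]
width: 0.591
finger_force: 62.7
```

Request:
move_arm([
  [-0.018,-0.118,0,0.07,0.01,0,1],
  [-0.018,-0.118,0,0.07,0.01,0,1],
  [-0.018,-0.118,0,0.07,0.01,0,1],
  [-0.018,-0.118,0,0.07,0.01,0,1],
  [-0.018,-0.116,0,0.066,0.006,0,1],
  [0,0,0,0,0,0,1],
  [0,0,0,0,0,0,1],
  [0,0,0,0,0,0,1],
])

```text
time: 19.07
tcp_pos: [0.5268, -0.1319, 0.1975]
ee_rot: [-1.974, -2.266, -0.174]
ft_force: [-0.4, -0.1, -0.9]
width: 0.591
finger_force: 62.7
```

```bash
python3 -c "
from h import *
rel([(0,.132,.069)])"
```

```text
t 19.07 tcp [ 0.5268 -0.1319  0.1975] z [-0.023  0.173 -0.985] closing deg 7.9 f [-0.4 -0.1 -0.9] w 0.591 q [ 0.23  0.47  0.1   1.75 -0.24  1.02  0.6 ]
lane pos mm [ -0.3 135.5 144.2] tool z in lane [ 0.  0. -1.]
scaled shift [-0.003  0.032 -0.249]
```

Request:
move_arm([
  [0,0.008,-0.08,0,0,0,1],
  [-0.002,0.009,-0.08,0,0,0,1],
  [0,0.006,-0.05,0,0,0,1],
  [-0.001,0.004,-0.025,0,0,0,1],
  [0,0.003,-0.014,0,0,0,1],
  [0,0,0,0,0,0,1],
  [0,0,0,0,0,0,1],
  [0,0,0,0,0,0,1],
])

```text
time: 19.73
tcp_pos: [0.5266, -0.123, 0.1238]
ee_rot: [-1.973, -2.269, -0.175]
ft_force: [1.0, -0.5, 0.1]
width: 0.586
finger_force: 62.7
```

```bash
python3 -c "
from h import *
rel([(0,.132,.0636)])"
```

```text
t 19.73 tcp [ 0.5266 -0.123   0.1238] z [-0.021  0.172 -0.985] closing deg 8.0 f [ 1.  -0.5  0.1] w 0.586 q [ 0.23  0.55  0.08  1.84 -0.27  0.84  0.63]
lane pos mm [  0.7 131.4  70. ] tool z in lane [ 0.001 -0.001 -1.   ]
scaled shift [-0.003  0.005 -0.021]
```

Request:
move_arm([
  [-0.002,0.003,-0.008,0,0,0,1],
  [0,0.002,-0.007,0,0,0,1],
  [0,0,-0.006,0,0,0,1],
  [0,0,0,0,0,0,1],
  [0,0,0,0,0,0,1],
  [0,0,0,0,0,0,1],
  [0,0,0,0,0,0,1],
  [0,0,0,0,0,0,1],
])

```text
time: 20.4
tcp_pos: [0.5262, -0.1221, 0.1175]
ee_rot: [-1.975, -2.269, -0.176]
ft_force: [-0.0, -2.2, 4.7]
width: 0.586
finger_force: 63.3
```

```bash
python3 -c "
from h import *
rel([(0,.132,.0636)])"
```

```text
t 20.4 tcp [ 0.5262 -0.1221  0.1175] z [-0.02   0.171 -0.985] closing deg 7.9 f [-0.  -2.2  4.7] w 0.586 q [ 0.23  0.56  0.08  1.85 -0.28  0.82  0.63]
lane pos mm [  0.4 131.2  63.6] tool z in lane [ 0.002 -0.001 -1.   ]
scaled shift [-0.002  0.002  0.   ]
```

Request:
move_arm([
  [0,0,0.002,0,0,0,1],
  [0,0,0,0,0,0,0.2],
  [0,0,0,0,0,0,0.2],
  [0,0,0,0,0,0,0.2],
  [0,0,0,0,0,0,0.2],
  [0,0,0,0,0,0,0.2],
  [0,-0.009,0.05,0,0,0,0.2],
  [0,-0.016,0.09,0,0,0,0.2],
])

```text
time: 21.07
tcp_pos: [0.5237, -0.1279, 0.1571]
ee_rot: [-1.969, -2.264, -0.17]
ft_force: [-0.3, 0.5, 0.6]
width: 0.799
finger_force: 0.0
```

Request:
move_arm([
  [0,0,0.1,-0.06,-0.01,0,0],
  [0,0,0.12,-0.06,-0.01,0,0],
  [0,0,0.08,-0.06,-0.01,0,0],
  [-0.045,-0.11,0,-0.06,-0.01,0,0],
  [-0.045,-0.11,0,-0.06,-0.006,0,0],
  [-0.045,-0.11,0,-0.046,0,0,0],
  [-0.045,-0.11,0,0,0,0,0],
  [-0.045,-0.11,0,0,0,0,0],
])

```text
time: 21.73
tcp_pos: [0.4572, -0.2947, 0.2493]
ee_rot: [2.059, 2.372, 0.0]
ft_force: [0.8, -0.5, -0.3]
width: 1.001
finger_force: 0.0
```

Request:
move_arm([
  [-0.045,-0.1,0,0,0,0,0],
  [-0.03,-0.06,0,0,0,0,0],
  [0,0,-0.08,0,0,0,0],
  [0,0,-0.1,0,0,0,0],
  [0,0,0,0,0,0,0],
  [0,0,0,0,0,0,0],
  [0,0,0,0,0,0,0],
  [0,0,0,0,0,0,0],
])

```text
time: 22.4
tcp_pos: [0.4362, -0.3423, 0.1967]
ee_rot: [2.059, 2.369, 0.0]
ft_force: [1.3, -0.0, 0.9]
width: 1.002
finger_force: 0.0
```

```bash
python3 -c "
from h import *
d((.436,-.3475,.079),st())
a=bot.snapshot('side')[150:300,310:510]
cv2.imwrite('pics/s7.png',cv2.resize(a,None,fx=4,fy=4)[:,:,::-1])"
```

```text
t 22.4 tcp [ 0.4362 -0.3423  0.1967] z [ 0.002 -0.001 -1.   ] closing deg 8.0 f [ 1.3 -0.   0.9] w 1.002 q [ 0.48  0.45  0.21  1.78 -0.12  0.92  0.88]
scaled shift [-0.001 -0.017 -0.392]
```

View pics/s7.png

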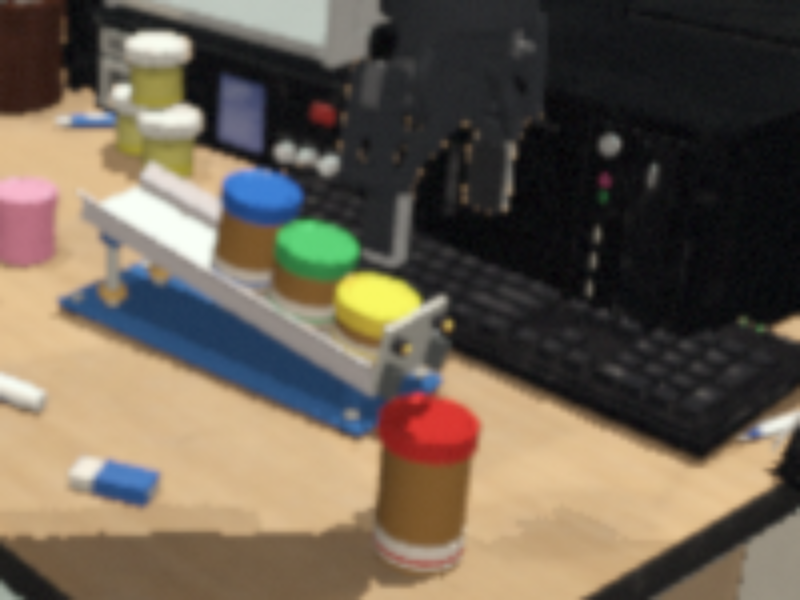

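Blue rests against green; the gripper is above red. Descend.

Request:
move_arm([
  [0,-0.012,-0.08,0,0,0,0],
  [0,0,-0.12,0,0,0,0],
  [0,0,-0.1,0,0,0,0],
  [0,0,-0.06,0,0,0,0],
  [0,0,-0.02,0,0,0,0],
  [0,0,0,0,0,0,0],
  [0,0,0,0,0,0,0],
  [0,0,0,0,0,0,0],
])

```text
time: 23.12
tcp_pos: [0.4363, -0.3464, 0.0828]
ee_rot: [2.06, 2.368, 0.0]
ft_force: [-0.5, -0.7, 0.5]
width: 1.003
finger_force: 0.0
```

```bash
python3 -c "
from h import *
d((.436,-.3475,.079),st())"
```

```text
t 23.12 tcp [ 0.4363 -0.3464  0.0828] z [ 0.002 -0.002 -1.   ] closing deg 8.0 f [-0.5 -0.7  0.5] w 1.003 q [ 0.51  0.6   0.18  1.9  -0.16  0.66  0.93]
scaled shift [-0.001 -0.004 -0.013]
```

Request:
move_arm([
  [0,-0.002,-0.013,0,0,0,0],
  [0,0,0,0,0,0,1],
  [0,0,0,0,0,0,1],
  [0,0,0,0,0,0,1],
  [0,0,0,0,0,0,1],
  [0,0,0,0,0,0,1],
  [0,0,0,0,0,0,1],
  [0,0,0,0,0,0,1],
])

```text
time: 23.78
tcp_pos: [0.4356, -0.3465, 0.078]
ee_rot: [2.061, 2.37, 0.0]
ft_force: [0.5, 0.3, 5.8]
width: 0.593
finger_force: 61.5
```

```bash
python3 -c "
from h import *
z=st()['tcp_pos'][2]
rel([(0,.182,z+.04),(0,.182,z)])"
```

```text
t 23.78 tcp [ 0.4356 -0.3465  0.078 ] z [ 0.001 -0.001 -1.   ] closing deg 8.0 f [0.5 0.3 5.8] w 0.593 q [ 0.52  0.61  0.17  1.9  -0.16  0.65  0.93]
t 23.78 tcp [ 0.4356 -0.3465  0.078 ] z [ 0.001 -0.001 -1.   ] closing deg 8.0 f [0.5 0.3 5.8] w 0.593 q [ 0.52  0.61  0.17  1.9  -0.16  0.65  0.93]
lane pos mm [-119.   -82.9   61.3] tool z in lane [ 0.001 -0.174 -0.985]
scaled shift [0.283 0.882 0.339]
scaled shift [0.28  0.905 0.208]
```

Request:
move_arm([
  [0,0,0.09,0,0,0,1],
  [0,0,0.12,0,0,0,1],
  [0,0,0.12,0,0,0,1],
  [0,0,0.12,0,0,0,1],
  [0,0,0.1,0,0,0,1],
  [0.035,0.1,0.01,0,0,0,1],
  [0.035,0.108,0,0,0,0,1],
  [0.035,0.108,0,0,0,0,1],
])

```text
time: 24.45
tcp_pos: [0.4668, -0.2508, 0.246]
ee_rot: [2.063, 2.367, 0.001]
ft_force: [1.0, 0.4, -2.7]
width: 0.585
finger_force: 63.4
```

Request:
move_arm([
  [0.035,0.108,0,0.07,0.01,0,1],
  [0.035,0.108,0,0.07,0.01,0,1],
  [0.035,0.108,0,0.07,0.01,0,1],
  [0.035,0.108,0,0.07,0.01,0,1],
  [0.037,0.108,0,0.066,0.006,0,1],
  [0,0,0,0,0,0,1],
  [0,0,0,0,0,0,1],
  [0,0,0,0,0,0,1],
])

```text
time: 25.12
tcp_pos: [0.5195, -0.09, 0.2449]
ee_rot: [-1.973, -2.268, -0.172]
ft_force: [-0.4, -1.7, -1.8]
width: 0.586
finger_force: 63.3
```

```bash
python3 -c "
from h import *
rel([(0,.182,.085)])"
```

```text
t 25.12 tcp [ 0.5195 -0.09    0.2449] z [-0.024  0.171 -0.985] closing deg 8.0 f [-0.4 -1.7 -1.8] w 0.586 q [ 0.15  0.4   0.12  1.73 -0.23  1.1   0.51]
lane pos mm [ -2.  185.6 183.5] tool z in lane [-0.001 -0.001 -1.   ]
scaled shift [ 0.001  0.046 -0.325]
```

Request:
move_arm([
  [0.002,0.01,-0.08,0,0,0,1],
  [0,0.014,-0.1,0,0,0,1],
  [0,0.012,-0.08,0,0,0,1],
  [0,0.005,-0.035,0,0,0,1],
  [0,0.003,-0.02,0,0,0,1],
  [0,0.001,-0.008,0,0,0,1],
  [0,0,0,0,0,0,1],
  [0,0,0,0,0,0,1],
])

```text
time: 25.78
tcp_pos: [0.521, -0.0767, 0.1491]
ee_rot: [-1.974, -2.268, -0.175]
ft_force: [0.5, -0.4, -1.3]
width: 0.59
finger_force: 63.3
```

```bash
python3 -c "
from h import *
rel([(0,.182,.078)])"
```

```text
t 25.78 tcp [ 0.521  -0.0767  0.1491] z [-0.021  0.171 -0.985] closing deg 7.9 f [ 0.5 -0.4 -1.3] w 0.59 q [ 0.14  0.5   0.09  1.86 -0.27  0.86  0.55]
lane pos mm [  1.2 181.7  86.9] tool z in lane [ 0.001 -0.001 -1.   ]
scaled shift [-0.005  0.006 -0.029]
```

Request:
move_arm([
  [-0.004,0.003,-0.011,0,0,0,1],
  [0,0.002,-0.01,0,0,0,1],
  [0,0,-0.008,0,0,0,1],
  [0,0,0,0,0,0,1],
  [0,0,0,0,0,0,1],
  [0,0,0,0,0,0,1],
  [0,0,0,0,0,0,1],
  [0,0,0,0,0,0,1],
])

```text
time: 26.45
tcp_pos: [0.5202, -0.0749, 0.1405]
ee_rot: [-1.974, -2.27, -0.176]
ft_force: [0.8, -1.3, 4.8]
width: 0.587
finger_force: 63.9
```

```bash
python3 -c "
from h import *
rel([(0,.182,.078)])"
```

```text
t 26.45 tcp [ 0.5202 -0.0749  0.1405] z [-0.021  0.171 -0.985] closing deg 8.0 f [ 0.8 -1.3  4.8] w 0.587 q [ 0.14  0.51  0.09  1.88 -0.28  0.84  0.56]
lane pos mm [  0.7 182.1  78. ] tool z in lane [ 0.002 -0.001 -1.   ]
scaled shift [-0.002 -0.001 -0.   ]
```

Request:
move_arm([
  [0,0,0.002,0,0,0,1],
  [0,0,0,0,0,0,0.2],
  [0,0,0,0,0,0,0.2],
  [0,0,0,0,0,0,0.2],
  [0,0,0,0,0,0,0.2],
  [0,0,0,0,0,0,0.2],
  [0,-0.009,0.05,0,0,0,0.2],
  [0,-0.016,0.09,0,0,0,0.2],
])

```text
time: 27.12
tcp_pos: [0.5177, -0.081, 0.1802]
ee_rot: [-1.968, -2.265, -0.169]
ft_force: [0.9, 0.0, -0.4]
width: 0.8
finger_force: 0.0
```

Request:
move_arm([
  [0,0,0.1,0,0,0,0],
  [0,0,0.12,0,0,0,0],
  [0,0,0.08,0,0,0,0],
  [-0.03,0.1,0,0,0,0,0],
  [-0.03,0.1,0,0,0,0,0],
  [-0.03,0.1,0,0,0,0,0],
  [-0.03,0.1,0,0,0,0,0],
  [0,0,0,0,0,0,0],
])

```text
time: 27.78
tcp_pos: [0.4812, 0.0446, 0.2725]
ee_rot: [-1.961, -2.273, -0.176]
ft_force: [-0.3, 0.2, -0.3]
width: 1.002
finger_force: 0.0
```

Request:
move_arm([
  [0,0.1,0,0,0,0,0],
  [0,0.1,0,0,0,0,0],
  [0,0.1,0,0,0,0,0],
  [0,0.1,0,0,0,0,0],
  [0,0,0,0,0,0,0],
  [0,0,0,0,0,0,0],
  [0,0,0,0,0,0,0],
  [0,0,0,0,0,0,0],
])

```text
time: 28.45
tcp_pos: [0.4835, 0.1567, 0.2721]
ee_rot: [-1.975, -2.267, -0.173]
ft_force: [0.5, 0.2, 0.3]
width: 0.997
finger_force: 0.0
```

```bash
python3 - <<'E'
from h import *
a=bot.snapshot('side'); t=bot.snapshot('top')
cv2.imwrite('pics/s8.png',cv2.resize(a[130:260,220:470],None,fx=3,fy=3)[:,:,::-1])
for n,hue,y,h in(('yellow',30,.026,.04),('green',65,.076,.055),('blue',108,.126,.07),('red',0,.176,.085)):
    W=lane(P,(0,y,h)); 
    for nm,im in(('top',t),('side',a)):
        e=proj(nm,W)[0]
        try:c,s=blob(im,tuple(int(v) for v in e.round()),hue,14); print(n,nm,e.round(1),c.round(1),s[4])
        except Exception as ex: print(n,nm,e,'none')
E
```

```text
yellow top [394.9 175.8] [394.9 175.8] 194
yellow side [403.8 223.3] [402.6 224.8] 263
green top [381.9 176.2] [381.9 177. ] 178
green side [389.1 209.3] [388.9 211.8] 246
blue top [368.4 176.7] [368.4 177.5] 190
blue side [375. 196.] [375.4 198.7] 225
red top [354.4 177.2] [353.7 177.9] 232
red side [361.5 183.2] [361.6 186.2] 218
```

View pics/s8.png

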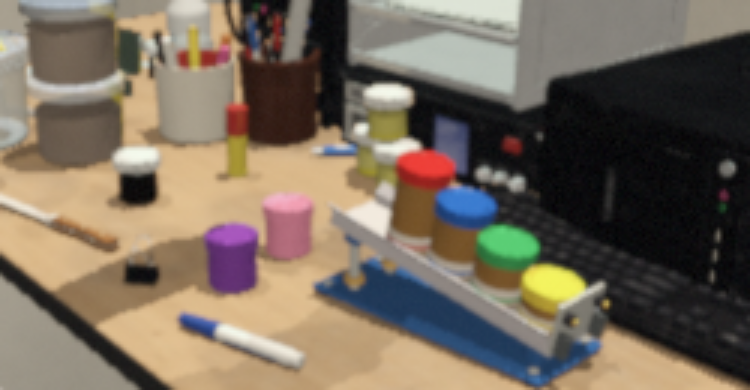

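All four jars are queued in height order and touching. Their cap positions match the prediction to within 1 px in the top view, and the glue stick and sample jar are untouched. Handing in.

```bash
python3 -c "
from station import bot
print(bot.finish_job())"
```

```text
the job is handed in; nothing more can be done
None
```

The yellow, green, blue and red jars stand queued in height order against the stop, the sample jar and glue stick are where they were, and the job was handed in at about 28.5 s; no verdict was returned.

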